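# Fill and book in the spacer magazine at the soldering bench

### The job

Get the spacer magazine ready for assembly: push its shuttle home, then drop every full-size (30 mm) spacer from the mat down the tube, one on top of the other, but put the undersize (24 mm) ones that got mixed in, which a pinch with the gripper tells apart, into the reject bin, never into the tube where they would jam. When all the full-size ones are in, book the magazine in by holding the scanner steady for two seconds squarely in front of its label, the window about 90 mm away, and lay the scanner back along its charging pad. Leave the magazine with its shuttle drawn fully out and the first spacer standing in the pocket, and do not disturb the solder reel or the tin.

Things in the scene. Friction and masses are not known exactly. Their poses are not given: they have to be found in the camera images.
- magazine: Fixed gravity tube magazine: steel base plate 10 mm thick, aluminium tube block 74 x 74 mm (31 to 72 mm above the bench), clear upright tube of 33 mm bore with a black funnel collar, and a 20 mm square column behind it (+x), 130 mm tall. A flat steel shuttle slides under the tube along y. Origin on the bench below the tube's axis; x points from the labelled front face to the column, z up.
- tube_mouth (a point): Centre of the funnel collar's top rim, on the tube's axis, 150 mm above the bench. The collar is 50 mm across outside; inside it narrows from 44 mm to the 33 mm bore over the top 6 mm. A spacer let go square in the mouth slides down by its own weight.
- tube_foot (a point): Point on the tube's axis on the bed (base plate top, 10 mm above the bench). With the shuttle home the first spacer stands here in the shuttle's pocket, the next ones end to end on top of it.
- label (a point): Centre of the white bar-code label (56 x 32 mm) on the front face of the tube block, 51.5 mm above the bench; the label is upright and faces the magazine's -x side.
- shuttle (a joint): Slide of the shuttle, m: 0 = home (pushed in to its stop, its pocket right below the tube), 0.055 = drawn fully out to its stop along the magazine's -y. Friction about 2 N; it stays where it is left. Drawing it carries the spacer in the pocket out and holds the others back.
- shuttle_grip (a point): Point to grip on the shuttle's handle: a black upright post, 14 mm in diameter and 38 mm tall, its top at 67 mm above the bench, this point 16 mm below its top; it stands on the shuttle's bar 100 mm from the pocket, towards the magazine's -y.
- shuttle_pocket (a point): Centre of the floor of the shuttle's pocket, an open 33 x 33 mm square hole in the shuttle (19 mm thick, 49 mm wide, reaching 115 mm to -y and 79 mm to +y of the pocket); moves with it.
- mat: Thin black bench mat, 220 x 220 x 2 mm, fixed, on which the spacers stand. Origin at the centre of its underside.
- spacer_1: Turned aluminium spacer: a cylinder 20 mm tall with an 8 mm bore, standing on end on the mat (some may be absent: None). Its outside diameter is the full 30 mm or an undersize 24 mm; they look alike: pinch across the diameter and read the finger opening (it may read 1 to 2 mm small). Origin: centre of its underside, z along its axis. 22 to 35 g.
- spacer_2: Turned aluminium spacer: a cylinder 20 mm tall with an 8 mm bore, standing on end on the mat (some may be absent: None). Its outside diameter is the full 30 mm or an undersize 24 mm; they look alike: pinch across the diameter and read the finger opening (it may read 1 to 2 mm small). Origin: centre of its underside, z along its axis. 22 to 35 g.
- spacer_3: Turned aluminium spacer: a cylinder 20 mm tall with an 8 mm bore, standing on end on the mat (some may be absent: None). Its outside diameter is the full 30 mm or an undersize 24 mm; they look alike: pinch across the diameter and read the finger opening (it may read 1 to 2 mm small). Origin: centre of its underside, z along its axis. 22 to 35 g.
- spacer_4: Turned aluminium spacer: a cylinder 20 mm tall with an 8 mm bore, standing on end on the mat (some may be absent: None). Its outside diameter is the full 30 mm or an undersize 24 mm; they look alike: pinch across the diameter and read the finger opening (it may read 1 to 2 mm small). Origin: centre of its underside, z along its axis. 22 to 35 g.
- spacer_5: Turned aluminium spacer: a cylinder 20 mm tall with an 8 mm bore, standing on end on the mat (some may be absent: None). Its outside diameter is the full 30 mm or an undersize 24 mm; they look alike: pinch across the diameter and read the finger opening (it may read 1 to 2 mm small). Origin: centre of its underside, z along its axis. 22 to 35 g.
- spacer_6: Turned aluminium spacer: a cylinder 20 mm tall with an 8 mm bore, standing on end on the mat (some may be absent: None). Its outside diameter is the full 30 mm or an undersize 24 mm; they look alike: pinch across the diameter and read the finger opening (it may read 1 to 2 mm small). Origin: centre of its underside, z along its axis. 22 to 35 g.
- spacer_7: Turned aluminium spacer: a cylinder 20 mm tall with an 8 mm bore, standing on end on the mat (some may be absent: None). Its outside diameter is the full 30 mm or an undersize 24 mm; they look alike: pinch across the diameter and read the finger opening (it may read 1 to 2 mm small). Origin: centre of its underside, z along its axis. 22 to 35 g.
- reject_bin: Fixed grey open bin for undersize spacers, 110 x 110 mm, 35 mm high, walls and floor 3 mm. Origin: centre of its underside.
- scanner: Hand-held bar-code scanner lying on its charging pad: straight grey body 34 mm wide, 28 mm high (x from -82 to +40 mm), black head 46 mm wide, 32 mm high (x from +38 to +82 mm). Origin: centre of its underside; grip it there across its width. x points along it out of the window, z up. About 0.18 kg. It reads by itself when aimed.
- scanner_window (a point): Centre of the scanner's window, on its front end, 82.5 mm ahead of its origin and 16 mm above its underside; it looks along the scanner's +x.
- charging_pad: Fixed flat black charging pad, 190 x 70 x 4 mm, on which the scanner lies lengthwise. Origin: centre of its underside; x along its length.
- solder_reel: Solder reel, 52 mm across, 30 mm high, standing between mat and magazine; a bystander. Origin: centre of its underside.
- tip_tin: Small round brass tin, 40 mm across, 17 mm high; standing between pad and magazine; a bystander. Origin: centre of its underside.
There are look-alikes about, which are no part of the job. What is shaped like the spacer_6 but orange, pink or red is not meant.

How it is judged (in metres and radians):
On the way, in this order (a step that is already met when the one before it is completed fails the run):
1. the shuttle is pushed home (value of joint shuttle below 0.004 m), for 0.2 s.
2. every full-size spacer is in the magazine (((horizontal distance between spacer_1 and tube_foot below 0.008 m and height (world z) of spacer_1 below 0.115 m and angle between the z axis of spacer_1 and the z axis of magazine, either way round below 0.15 rad) or (horizontal distance between spacer_1 and shuttle_pocket below 0.008 m and height (world z) of spacer_1 below 0.02 m and angle between the z axis of spacer_1 and the z axis of magazine, either way round below 0.15 rad)) and ((horizontal distance between spacer_2 and tube_foot below 0.008 m and height (world z) of spacer_2 below 0.115 m and angle between the z axis of spacer_2 and the z axis of magazine, either way round below 0.15 rad) or (horizontal distance between spacer_2 and shuttle_pocket below 0.008 m and height (world z) of spacer_2 below 0.02 m and angle between the z axis of spacer_2 and the z axis of magazine, either way round below 0.15 rad)) and ((horizontal distance between spacer_4 and tube_foot below 0.008 m and height (world z) of spacer_4 below 0.115 m and angle between the z axis of spacer_4 and the z axis of magazine, either way round below 0.15 rad) or (horizontal distance between spacer_4 and shuttle_pocket below 0.008 m and height (world z) of spacer_4 below 0.02 m and angle between the z axis of spacer_4 and the z axis of magazine, either way round below 0.15 rad)) and ((horizontal distance between spacer_5 and tube_foot below 0.008 m and height (world z) of spacer_5 below 0.115 m and angle between the z axis of spacer_5 and the z axis of magazine, either way round below 0.15 rad) or (horizontal distance between spacer_5 and shuttle_pocket below 0.008 m and height (world z) of spacer_5 below 0.02 m and angle between the z axis of spacer_5 and the z axis of magazine, either way round below 0.15 rad)) and ((horizontal distance between spacer_7 and tube_foot below 0.008 m and height (world z) of spacer_7 below 0.115 m and angle between the z axis of spacer_7 and the z axis of magazine, either way round below 0.15 rad) or (horizontal distance between spacer_7 and shuttle_pocket below 0.008 m and height (world z) of spacer_7 below 0.02 m and angle between the z axis of spacer_7 and the z axis of magazine, either way round below 0.15 rad))), for 0.2 s.
3. the held scanner is aimed at the label, steady, for over a second (x of label in the frame of scanner between 0.1325 and 0.2125 m and y of label in the frame of scanner between -0.02 and 0.02 m and z of label in the frame of scanner between -0.004 and 0.036 m and angle between the x axis of scanner and the x axis of magazine, either way round below 0.3 rad and linear speed of scanner below 0.02 m/s and angular speed of scanner below 0.15 rad/s and contact force between the fingers and scanner above 1 N), for 1.2 s.
At the end, for the whole second after the job is handed in: Every full-size spacer square in the tube or pocket (8 mm, 0.15 rad); shuttle out at least 47 mm with a full-size spacer in its pocket; undersize ones in the bin; scanner flat on its pad, centred within 30 mm and along it within 0.25 rad; all at rest (all of step 2 and ((horizontal distance between spacer_1 and shuttle_pocket below 0.008 m and height (world z) of spacer_1 below 0.02 m and angle between the z axis of spacer_1 and the z axis of magazine, either way round below 0.15 rad) or (horizontal distance between spacer_2 and shuttle_pocket below 0.008 m and height (world z) of spacer_2 below 0.02 m and angle between the z axis of spacer_2 and the z axis of magazine, either way round below 0.15 rad) or (horizontal distance between spacer_4 and shuttle_pocket below 0.008 m and height (world z) of spacer_4 below 0.02 m and angle between the z axis of spacer_4 and the z axis of magazine, either way round below 0.15 rad) or (horizontal distance between spacer_5 and shuttle_pocket below 0.008 m and height (world z) of spacer_5 below 0.02 m and angle between the z axis of spacer_5 and the z axis of magazine, either way round below 0.15 rad) or (horizontal distance between spacer_7 and shuttle_pocket below 0.008 m and height (world z) of spacer_7 below 0.02 m and angle between the z axis of spacer_7 and the z axis of magazine, either way round below 0.15 rad)) and value of joint shuttle above 0.047 m and x of spacer_3 in the frame of reject_bin between -0.053 and 0.053 m and y of spacer_3 in the frame of reject_bin between -0.053 and 0.053 m and height (world z) of each of spacer_3, spacer_6 below 0.04 m and x of spacer_6 in the frame of reject_bin between -0.053 and 0.053 m and y of spacer_6 in the frame of reject_bin between -0.053 and 0.053 m and horizontal distance between scanner and charging_pad below 0.03 m and angle between the x axis of scanner and the x axis of charging_pad, either way round below 0.25 rad and angle between scanner's own z axis and vertical below 0.1 rad and height (world z) of scanner below 0.01 m and linear speed of each of spacer_1, spacer_2, spacer_3, spacer_4, spacer_5, spacer_6, spacer_7, scanner below 0.03 m/s); the robot touches nothing.
It fails at once if an undersize spacer goes down the tube ((horizontal distance between spacer_3 and tube_foot below 0.014 m and height (world z) of spacer_3 below 0.128 m) or (horizontal distance between spacer_6 and tube_foot below 0.014 m and height (world z) of spacer_6 below 0.128 m)).
It fails at once if a solder reel or the tin is pushed aside more than 30 mm (distance of any of solder_reel, tip_tin from where it was at the start of the episode above 0.03 m).
Of spacer_1, spacer_2, spacer_4, spacer_5, spacer_7 only 3 to 5 are there at a start; the rules pass over those that are not, and their reading is None.
Of spacer_3, spacer_6 only 1 to 2 are there at a start; the rules pass over those that are not, and their reading is None.
At some moment in a run one of spacer_1, spacer_2, spacer_3, spacer_4, spacer_5, spacer_6, spacer_7, scanner may be knocked a few centimetres aside while the robot is not near it.
It also fails if it takes over 210 s, if anything falls off the work surface, if the arm or the gripper's body presses on something with over 40 N, if the wrist force passes 120 N, or if a joint passes its speed limit or range.

### The arm

A 6-joint arm with a two-finger parallel gripper is mounted at the origin on the work surface. World frame = base frame: x ahead of the robot, y to its left, z up, the work surface at z = 0. Lengths are in m, angles in degrees, forces in N, time in s.
With the tool pointing down it reaches from about 0.35 to 0.875 m from the base axis. Payload 4.2 kg.
Tool frame: the origin (TCP) lies midway between the tips of the shut fingers; the grasp point (between the pads) lies 19 mm behind it; z points along the fingers, y is the line along which they close (so a half turn about z gives the same grasp; the last joint's range is limited). The gripper opens to 87 mm and grips with 3 to 60 N. Pads are 19 mm wide; open, the fingers measure 117 mm over their backs; the gripper's body (75 mm by 190 mm) begins 51 mm behind the grasp point.
Start: joints at [-62.303, 22.042, 0.453, 0, -68.411, -14.817], TCP at [0.139, -0.609, 0.223] pointing down, gripper open.
Joint ranges: [-179.83, 179.83], [-69.29, 118.12], [-61.27, 80.66], [-181.25, 117.63], [-171.15, -9.14], [-177.46, 177.46]. Speed limits (degrees/s): [159.86, 159.86, 180, 180, 180, 180].

### API

Orientations are given as [roll, pitch, yaw] about the fixed x, y, z axes, in that order (R = Rz(yaw) Ry(pitch) Rx(roll)).
In Python, from workcell import env gives the robot as it stands. The module is installed in compiled form; this text tells all that it offers. Calls block until the motion is done:
- env.goto(position, orientation): joint-space move of the TCP to a pose.
- env.move_straight(position, rotation=None, rate=0.15, force_limit=None): straight line of the TCP; rotation=None keeps the orientation; rate is the mean speed in m/s. With force_limit (N) it stops when the force on the tool has changed by that much, and returns True; else False.
- env.set_joints(angles): joint-space move.
- env.gripper_to(opening, grasp_force=None): opening from 0.0 (shut) to 1.0 (fully open); grasp_force is the grip in N (None keeps the last); returns when the fingers have stopped.
- env.dwell(seconds).
- env.inverse_kinematics(position, orientation): joint angles nearest the present ones, or None.
- env.read_state(): the state.
- env.grab_frame(name): name is "scene" or "top"; returns a dict with "image" (420x560x3 uint8, blue, green, red), "fx", "fy", "cx", "cy" (pixels), "position" and "orientation" of the camera in the world. Camera axes: x right, y up, looking along -z (the intrinsics and any distortion apply to the point x, -y, -z); pixel columns grow to the right and rows downward; lengths in m; the calibration is good to about 2 mm. A picture is of the moment at which its call begins. There is no depth.
A pose or a line that the arm cannot do raises env.Unreachable and nothing moves.
- env.close_job(): hands the job in; it is judged then, once.
Trained networks look in a picture, given as the dict that the camera call returned (one of the last four; its "shot" number tells which), for a name from the list of things; names that differ only in an ending like _2 or _b are one class to them, and where a whole thing is asked for, a point or a joint stands for the part that bears it (a point fixed in the world has none). Each returns a list of dicts, best first, with "score" (0 to 1); they miss things now and then, are a little off and sometimes report something else, mostly with a low value. They report only what shows in the picture. A call takes as long as a camera call. They do not tell look-alikes from the thing itself.
- env.search_frame(picture, thing): "xyz" ([x, y, z] in m, in world coordinates, good to about 4 mm: the middle of the surface that is visible of it).
- env.trace(picture, thing): "mask" (420x560 bool, what is visible of it).
The state is a dict: "clock": time; "joint_positions": joint angles; "qvel": joint speeds; "joint_torque": joint torques, N m; "position": TCP position; "tool_rot": TCP orientation; "force": force on the tool from outside, world axes, zero at the start; "wrist_torque": the same for the moment, N m; "opening": opening from 0.0 (shut) to 1.0 (fully open); "finger_force": force on a finger pad.
Only numpy, scipy, OpenCV 4.12 (cv2) and the standard library are available. Lean on these libraries where they do the work, as an engineer would, in place of code of your own. Each camera call takes 0.05 s, during which the arm holds its last target. There are 200 camera calls.

## Working session

There is one attempt and no reset: what is moved stays moved. The work goes in short steps, each a Python script; the robot and the scene stay as the last script left them, time stands still between calls to the robot, and variables do not carry over. Pictures are saved under pics/ and viewed, at most 14 in all, crops included, and the job is handed in when it is done.

```bash
mkdir -p pics; cat > h.py <<'E'
import numpy as np, cv2
from workcell import env
from scipy.spatial.transform import Rotation as R
def K(f): return np.array([[f['fx'],0,f['cx']],[0,f['fy'],f['cy']],[0,0,1.]])
def rot(f):
    o=np.array(f['orientation'],float)
    return o if o.shape==(3,3) else R.from_euler('xyz',o,degrees=True).as_matrix()
def px2w(f,u,v,z):
    d=np.array([(u-f['cx'])/f['fx'],-(v-f['cy'])/f['fy'],-1.]); d=rot(f)@d; p=np.array(f['position'])
    return p+d*(z-p[2])/d[2]
def w2px(f,P):
    c=rot(f).T@(np.array(P)-f['position']); return f['cx']+f['fx']*c[0]/-c[2], f['cy']-f['fy']*c[1]/-c[2]
E
python3 - <<'E'
from h import *
for n in ("scene","top"):
    f=env.grab_frame(n); cv2.imwrite(f'pics/{n}0.png',f['image'])
    print(n,{k:v for k,v in f.items() if k!='image'})
    for t in ("magazine","shuttle_grip","label","tube_mouth","mat","spacer_1","reject_bin","scanner","scanner_window","charging_pad","solder_reel","tip_tin"):
        try: print(t,[(np.round(r['xyz'],3).tolist(),round(r['score'],2),[int(q) for q in w2px(f,r['xyz'])]) for r in env.search_frame(f,t)])
        except Exception as e: print(t,e)
print(env.read_state())
E
```

```text
scene {'fx': 466.76004807743175, 'fy': 466.76004807743175, 'cx': 280.8119485356932, 'cy': 208.05018797001145, 'position': array([1.03298052, 0.55860328, 0.7507444 ]), 'orientation': array([ 48.92039359,   0.642722  , 137.18556052]), 'shot': 1}
magazine [([0.689, 0.026, 0.028], 0.57, [230, 275]), ([0.462, -0.27, 0.028], 0.53, [228, 166])]
shuttle_grip [([0.674, 0.042, 0.03], 0.79, [241, 274]), ([0.511, -0.125, 0.018], 0.5, [250, 203])]
label []
tube_mouth [([0.693, 0.02, 0.027], 0.73, [227, 274])]
mat [([0.472, 0.315, -0.0], 0.79, [410, 308]), ([0.462, -0.272, 0.027], 0.62, [228, 166])]
spacer_1 [([0.537, 0.229, 0.02], 0.71, [356, 294]), ([0.629, 0.351, 0.02], 0.7, [376, 364]), ([0.495, 0.294, 0.02], 0.67, [396, 302]), ([0.465, 0.367, 0.022], 0.66, [438, 315]), ([0.393, 0.304, 0.026], 0.62, [431, 275]), ([0.495, 0.14, 0.024], 0.54, [336, 257]), ([0.465, 0.232, 0.02], 0.51, [380, 275]), ([0.622, 0.282, 0.018], 0.49, [347, 337])]
reject_bin [([0.612, -0.317, 0.01], 0.67, [171, 188])]
scanner [([0.461, -0.271, 0.026], 0.67, [229, 167])]
scanner_window [([0.693, 0.024, 0.03], 0.71, [228, 
[... 1732 characters left out ...]
 [366, 248])]
{'clock': 1.3, 'joint_positions': array([-6.23023253e+01,  2.20438083e+01,  4.52654200e-01, -1.02742853e-03,
       -6.84089872e+01, -1.48174210e+01]), 'qvel': array([0.07614701, 0.07369677, 0.02861061, 0.08153349, 0.00599905,
       0.01007935]), 'joint_torque': array([-4.30438668e-04, -3.90468800e+01,  1.87621880e+01,  4.22432989e+00,
        1.54360221e-02, -4.01312161e-05]), 'position': array([ 0.13935962, -0.60925541,  0.22252516]), 'tool_rot': array([ 1.79999619e+02,  8.87423897e-04, -1.67120124e+02]), 'force': array([-0.08439084,  0.23465724,  0.68058735]), 'wrist_torque': array([-0.03316377, -0.01018296, -0.0058254 ]), 'finger_force': 0.0, 'opening': 0.9961388292207171}
```

View pics/scene0.png

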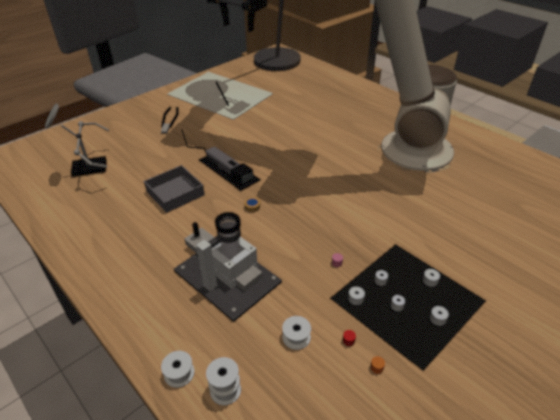

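View pics/top0.png

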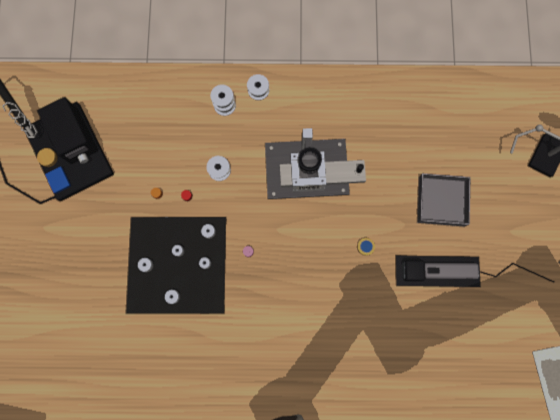

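The top picture shows the five spacers on the mat at about (208,231), (177,251), (204,263), (145,265), (172,297). The look-alikes are orange (156,193), red (187,195) and pink (248,251), all off the mat. The magazine is at (310,165), its column at the top (+x) and its handle at (361,168). The scanner is at (440,271) with its head to the left (+y), and the bin is at (444,200).

```bash
cat > m.py <<'E'
from h import *
ft=env.grab_frame("top"); fs=env.grab_frame("scene")
for f in (ft,fs):
    r=env.trace(f,"mat"); m=r[0]['mask'].astype(np.uint8)
    c=max(cv2.findContours(m,0,2)[0],key=cv2.contourArea); h=cv2.convexHull(c)
    q=cv2.approxPolyDP(h,0.04*cv2.arcLength(h,True),True)[:,0]
    W=np.array([px2w(f,u,v,0.002)[:2] for u,v in q]); print('mat',q.tolist(),W.round(4).tolist(),np.linalg.norm(W-np.roll(W,1,0),axis=1).round(4),W.mean(0))
    g=[]
    for s in env.trace(f,"spacer_1"):
        m=s['mask'].astype(np.uint8); ys,xs=np.nonzero(m); col=f['image'][ys,xs].mean(0)
        g.append(([round(xs.mean(),1),round(ys.mean(),1)],int(m.sum()),col.round().tolist(),px2w(f,xs.mean(),ys.mean(),0.016).round(4).tolist()[:2]))
    print(*g,sep='\n')
a=cv2.resize(ft['image'][120:210,255:375],None,fx=4,fy=4,interpolation=2)
b=cv2.resize(fs['image'][205:320,170:285],None,fx=4,fy=4,interpolation=2)
c=np.zeros((460,800,3),np.uint8)
a=cv2.resize(ft['image'][120:210,260:370],None,fx=3.1,fy=3.1,interpolation=2); c[:a.shape[0],:a.shape[1]]=a; c[:460,340:800]=b
cv2.imwrite('pics/mag.png',c)
E
python3 m.py
```

```text
mat [[225, 218], [222, 313], [125, 313], [130, 217]] [[0.5635, 0.1906], [0.3492, 0.1907], [0.3471, 0.4063], [0.5637, 0.4089]] [0.2183 0.2143 0.2156 0.2166] [0.45586883 0.2991026 ]
([np.float64(186.0), np.float64(195.8)], 106, [44.0, 51.0, 152.0], [0.6119, 0.2796])
([np.float64(156.3), np.float64(193.7)], 100, [45.0, 96.0, 152.0], [0.6161, 0.3478])
([np.float64(204.6), np.float64(262.9)], 84, [157.0, 150.0, 149.0], [0.4588, 0.2314])
([np.float64(177.3), np.float64(251.4)], 95, [144.0, 138.0, 137.0], [0.4842, 0.2935])
([np.float64(171.8), np.float64(297.0)], 162, [158.0, 150.0, 150.0], [0.3831, 0.301])
([np.float64(145.0), np.float64(264.9)], 148, [158.0, 151.0, 150.0], [0.4533, 0.3642])
([np.float64(208.0), np.float64(231.1)], 179, [147.0, 140.0, 140.0], [0.5309, 0.2264])
mat [[394, 245], [485, 300], [423, 370], [330, 299]] [[0.3576, 0.1887], [0.3506, 0.4045], [0.5675, 0.4078], [0.5717, 0.1926]] [0.2141 0.2159 0.2168 0.2152] [0.46187246 0.2983875 ]
([np.float64(438.5), np.float64(316.1)], 276, [107.0, 110.0, 111.0], [0.4613, 0.3668])
([np.float64(430.2), np.float64(278.0)], 215, [104.0, 107.0, 109.0], [0.3931, 0.303])
([np.float64(377.0), np.float64(364.8)], 215, [35.0, 74.0, 128.0], [0.6256, 0.3509])
([np.float64(380.4), np.float64(277.7)], 138, [105.0, 107.0, 108.0], [0.4658, 0.2332])
([np.float64(355.5), np.float64(295.7)], 249, [108.0, 111.0, 112.0], [0.538, 0.2284])
([np.float64(348.4), np.float64(338.2)], 201, [30.0, 38.0, 118.0], [0.6213, 0.2823])
([np.float64(397.0), np.float64(303.0)], 162, [106.0, 107.0, 108.0], [0.4931, 0.2948])
([np.float64(225.9), np.float64(267.8)], 6259, [64.0, 68.0, 72.0], [0.6788, -0.005])
([np.float64(222.9), np.float64(258.3)], 806, [80.0, 88.0, 94.0], [0.667, -0.0307])
```

View pics/mag.png

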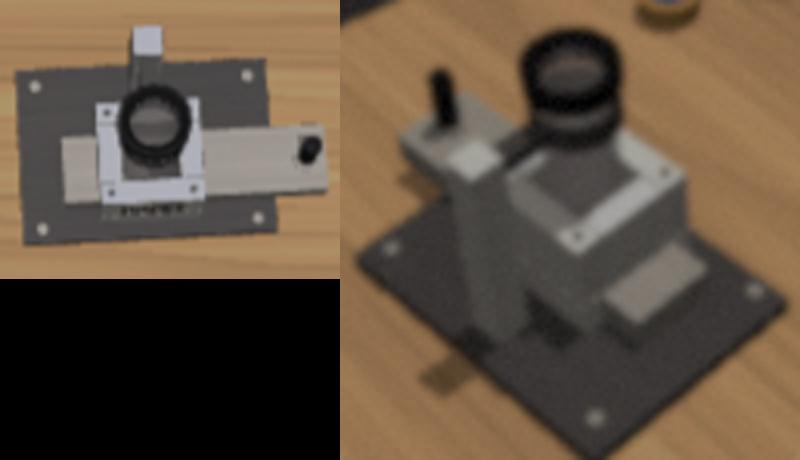

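The crop shows the collar top at about (310,160) in top and (228,222.5) in scene. The handle top is at (361,166) in top and (195,223) in scene. The two cameras disagree by about 8 mm in x. I'll pinch one spacer both ways to calibrate them against the arm.

```bash
cat >> h.py <<'E'
def wyaw(y): return (y+180)%360-180
def pose_goto(p,yaw):
    "tool down, closing line at world angle yaw+90; the half turn that moves the wrist least"
    best=None; j0=np.array(env.read_state()['joint_positions'])
    for y in (yaw,yaw+180):
        o=[180,0,wyaw(y)]; j=env.inverse_kinematics(p,o)
        if j is not None and (best is None or abs(j[5]-0)<best[0]): best=(abs(j[5]),o)
    assert best is not None,(p,yaw)
    env.goto(p,best[1]); return best[1]
def st():
    s=env.read_state(); return dict(t=round(s['clock'],2),p=np.round(s['position'],4).tolist(),w=round(s['opening']*87,1),ff=round(float(s['finger_force']),1),f=np.round(s['force'],1).tolist())
E
python3 - <<'E'
from h import *
x,y=0.5345,0.2275
env.goto([0.5,0.1,0.28],[180,0,wyaw(-167)]) if False else None
pose_goto([x,y,0.25],90); env.gripper_to(0.7,6)
env.move_straight([x,y,0.010],rate=0.2,force_limit=15)
print(st()); env.gripper_to(0.0,6); s=st(); print('closed',s)
env.gripper_to(0.7); env.move_straight([x,y,0.06]); pose_goto([x,y,0.06],0)
env.move_straight([x,y,0.010],force_limit=15); env.gripper_to(0.0,6); print('closed y',st())
env.gripper_to(0.7); env.move_straight([x,y,0.06]); 
pose_goto([x,y,0.06],90);env.move_straight([x,y,0.010],force_limit=15); env.gripper_to(0.0,6); print('closed x',st())
env.gripper_to(0.7);env.move_straight([x,y,0.25]); print(st())
env.goto([0.45,-0.05,0.25],[180,0,90])
import runpy; runpy.run_path('m.py')
E
```

```text
{'t': 6.94, 'p': [0.5352, 0.228, 0.0111], 'w': 60.9, 'ff': 0.0, 'f': [-0.9, 0.0, -1.2]}
closed {'t': 7.58, 'p': [0.5345, 0.2275, 0.0102], 'w': 29.7, 'ff': 6.0, 'f': [-0.9, 0.1, 0.9]}
closed y {'t': 11.42, 'p': [0.5346, 0.2275, 0.0104], 'w': 30.0, 'ff': 6.0, 'f': [-0.6, -0.7, 2.0]}
closed x {'t': 15.25, 'p': [0.5346, 0.2276, 0.0103], 'w': 29.6, 'ff': 6.0, 'f': [-0.1, 0.1, 2.5]}
{'t': 17.82, 'p': [0.5341, 0.2273, 0.249], 'w': 60.8, 'ff': 0.0, 'f': [-1.2, -0.1, 0.1]}
mat [[225, 218], [195, 313], [126, 313], [130, 218]] [[0.5635, 0.1906], [0.3486, 0.2507], [0.3472, 0.4041], [0.5614, 0.4087]] [0.2181 0.2231 0.1534 0.2143] [0.45515088 0.31351925]
([np.float64(144.8), np.float64(265.1)], 160, [155.0, 148.0, 148.0], [0.4528, 0.3646])
([np.float64(186.3), np.float64(195.9)], 120, [47.0, 57.0, 151.0], [0.6115, 0.2788])
([np.float64(207.7), np.float64(230.7)], 144, [160.0, 152.0, 152.0], [0.5317, 0.2271])
([np.float64(171.8), np.float64(296.9)], 153, [162.0, 154.0, 153.0], [0.3833, 0.301])
([np.float64(176.6), np.float64(250.8)], 84, [157.0, 149.0, 149.0], [0.4855, 0.2952])
mat [[394, 245], [484, 300], [423, 370], [330, 298]] [[0.3576, 0.1887], [0.3521, 0.4031], [0.5675, 0.4078], [0.5699, 0.1909]] [0.2123 0.2145 0.2154 0.2169] [0.46177263 0.29762847]
([np.float64(355.6), np.float64(296.9)], 225, [115.0, 118.0, 120.0], [0.54, 0.2303])
([np.float64(438.0), np.float64(316.1)], 257, [115.0, 117.0, 119.0], [0.4619, 0.3661])
([np.float64(225.4), np.float64(267.9)], 6135, [67.0, 71.0, 76.0], [0.6797, -0.0053])
([np.float64(430.8), np.float64(277.7)], 217, [113.0, 116.0, 118.0], [0.3916, 0.3034])
([np.float64(348.6), np.float64(338.7)], 212, [34.0, 44.0, 125.0], [0.6217, 0.2832])
([np.float64(396.8), np.float64(303.2)], 175, [108.0, 109.0, 110.0], [0.4939, 0.2949])
([np.float64(380.4), np.float64(277.2)], 143, [113.0, 114.0, 116.0], [0.4648, 0.2323])
([np.float64(336.3), np.float64(260.3)], 124, [84.0, 76.0, 126.0], [0.4955, 0.1393])
```

```bash
python3 - <<'E'
from h import *
ft=env.grab_frame("top"); fs=env.grab_frame("scene")
T=lambda u,v:(260+u/3.1,120+v/3.1); S=lambda u,v:(170+(u-340)/4,205+v/4)
for n,z,t,s in [("mouth",.15,T(155,124),S(571,70)),("handle",.067,T(314,143),S(439,72)),
  ("plate+x+y",.01,T(17,73),S(600,460)),("plate+x-y",.01,T(265,60),S(358,260)),("plate-x-y",.01,T(277,232),None),("plate-x+y",.01,T(25,244),S(786,303)),
  ("blk+x+y",.072,T(97,104),S(578,253)),("blk+x-y",.072,T(200,98),None),("blk-x-y",.072,T(203,200),None),("blk-x+y",.072,T(98,204),S(686,175)),("col",.13,T(147,41),S(475,160))]:
    a=px2w(ft,*t,z)[:2]; b=px2w(fs,*s,z)[:2] if s else a*np.nan
    print(n,a.round(4),b.round(4),(b-a).round(4))
for f in (ft,fs):
  for n in ("scanner","charging_pad","reject_bin","label","tip_tin","solder_reel"):
    r=env.trace(f,n)
    if r:
        ys,xs=np.nonzero(r[0]['mask']); q=cv2.minAreaRect(np.stack([xs,ys],1).astype(np.float32))
        print(n,round(r[0]['score'],2),np.round(q[0],1),np.round(q[1],1),round(q[2],1),px2w(f,*q[0],dict(scanner=.03,charging_pad=.004,reject_bin=.035,tip_tin=.015,solder_reel=.025,label=.05)[n])[:2].round(3), [px2w(f,*c,.004)[:2].round(3).tolist() for c in cv2.boxPoints(q)] if n=='charging_pad' else '')
im=np.hstack([cv2.resize(ft['image'][185:295,385:495],(400,400),interpolation=2),cv2.resize(fs['image'][125:225,140:270],(400,308),interpolation=2).copy() if 0 else cv2.resize(fs['image'][130:225,170:265],(400,400),interpolation=2)])
cv2.imwrite('pics/scan.png',im)
E
```

```text
mouth [0.6608 0.002 ] [0.6708 0.0097] [0.01   0.0077]
handle [ 0.6717 -0.115 ] [ 0.6734 -0.1139] [0.0017 0.0011]
plate+x+y [0.7399 0.1002] [0.7441 0.1067] [0.0043 0.0065]
plate+x-y [ 0.752  -0.0873] [ 0.7584 -0.079 ] [0.0064 0.0082]
plate-x-y [ 0.6189 -0.0948] [nan nan] [nan nan]
plate-x+y [0.608  0.0921] [0.6146 0.0969] [0.0066 0.0048]
blk+x+y [0.6975 0.04  ] [0.7014 0.0437] [0.0039 0.0037]
blk+x-y [ 0.7027 -0.0335] [nan nan] [nan nan]
blk-x-y [ 0.6281 -0.0353] [nan nan] [nan nan]
blk-x+y [0.6244 0.0387] [0.6296 0.04  ] [0.0052 0.0013]
col [0.7249 0.0067] [0.7291 0.0094] [0.0042 0.0027]
scanner 0.62 [440. 271.] [20. 76.] 90.0 [ 0.445 -0.29 ] 
charging_pad 0.67 [437.1 270.9] [84.6 32.7] 1.8 [ 0.447 -0.291] [[0.412, -0.194], [0.486, -0.198], [0.482, -0.39], [0.408, -0.383]]
reject_bin 0.84 [443.5 200.3] [53.1 51.5] 2.7 [ 0.603 -0.303] 
label 0.71 [314.5 162.9] [67.1 99. ] 85.6 [ 0.683 -0.012] 
tip_tin 0.26 [322.  173.6] [22.7 85.8] 86.9 [ 0.667 -0.032] 
solder_reel 0.7 [217.5 168. ] [24. 23.] 90.0 [0.676 0.209] 
charging_pad 0.96 [222.2 170.2] [75.1 20.9] 28.2 [ 0.466 -0.298] [[0.518, -0.402], [0.445, -0.46], [0.416, -0.199], [0.484, -0.159]]
reject_bin 0.65 [174.3 187.8] [39.6 54.5] 65.6 [ 0.619 -0.286] 
label 0.67 [223.5 264.2] [102.6  84.4] 49.8 [0.693 0.01 ] 
tip_tin 0.71 [251.5 204.5] [15. 15.] 90.0 [ 0.508 -0.125] 
solder_reel 0.63 [296. 333.] [32. 28.] 90.0 [0.687 0.214]
```

View pics/scan.png

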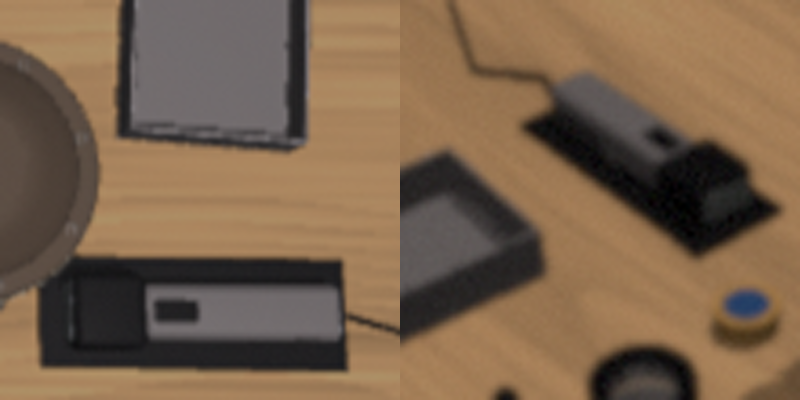

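The crop shows the scanner lying along its pad, head toward world +y, underside centre around top (440,271). The tin is at scene (251,204). Next I push the shuttle home, measuring the handle while gripping it.

```bash
python3 - <<'E'
from h import *
x,y=0.671,-0.115; psi=np.radians(3.5)
ym=np.array([-np.sin(psi),np.cos(psi),0])
o=pose_goto([x,y,0.2],93.5); env.gripper_to(0.6,4)
print(env.move_straight([x,y,0.034],rate=0.12,force_limit=12)); s0=st(); print(s0)
env.gripper_to(0.0,4); print(st())
for k in range(2):
    s=st(); fx=s['f'][0]-s0['f'][0]
    if abs(fx)<1: break
    x+=np.sign(fx)*max(0,(s['w']-13.5)/2/1000); env.move_straight([x,y,0.034],rate=0.02); print('adj',x,st())
env.gripper_to(0.0,25); print(st())
p=np.array([x,y,0.034]); print(env.move_straight(p+ym*0.035,rate=0.03,force_limit=12)); s=st(); print(s)
env.dwell(0.3); print(st())
f=env.grab_frame("scene"); cv2.imwrite('pics/home.png',cv2.resize(f['image'][190:320,150:290],None,fx=4,fy=4,interpolation=2))
E
```

```text
False
{'t': 26.31, 'p': [0.6717, -0.115, 0.035], 'w': 51.9, 'ff': 0.0, 'f': [-0.2, 0.1, 0.8]}
{'t': 27.04, 'p': [0.6736, -0.1148, 0.0342], 'w': 13.7, 'ff': 4.0, 'f': [5.1, -0.3, -2.9]}
adj 0.6711 {'t': 27.29, 'p': [0.6736, -0.1148, 0.0342], 'w': 13.7, 'ff': 4.0, 'f': [5.4, -0.5, -2.8]}
adj 0.6712 {'t': 27.54, 'p': [0.6735, -0.1148, 0.0342], 'w': 13.7, 'ff': 4.0, 'f': [5.7, 0.1, -3.8]}
{'t': 27.76, 'p': [0.6736, -0.1148, 0.0342], 'w': 13.5, 'ff': 25.0, 'f': [5.1, 0.4, -3.4]}
True
{'t': 28.46, 'p': [0.6726, -0.0982, 0.0341], 'w': 13.2, 'ff': 25.0, 'f': [0.7, -1.3, 2.7]}
{'t': 28.76, 'p': [0.6726, -0.0982, 0.0341], 'w': 13.4, 'ff': 25.0, 'f': [-0.1, -3.2, 5.0]}
```

View pics/home.png

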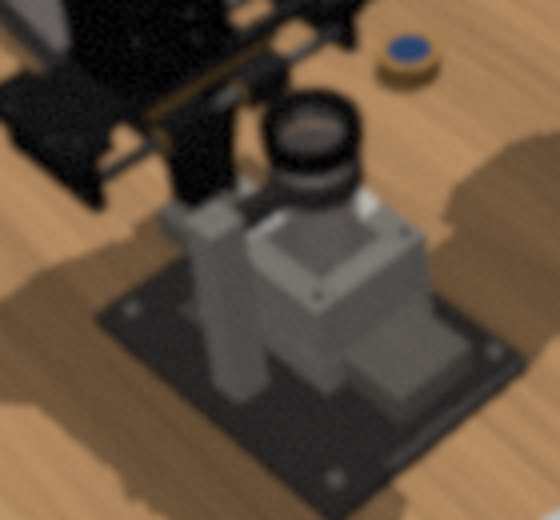

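The shuttle bar now sticks out well past the block on the +y side (crop ~(415,350)), and the handle is held. I'll push once more to make sure it is against the stop.

```bash
python3 - <<'E'
from h import *
psi=np.radians(3.5); ym=np.array([-np.sin(psi),np.cos(psi),0])
p=np.array(env.read_state()['position'])
for d in (0.004,0.008):
    print(env.move_straight(p+ym*d,rate=0.02,force_limit=25)); env.dwell(0.2); print(st())
s=st(); env.gripper_to(0.5); print(st())
p=np.array(env.read_state()['position']); env.move_straight([p[0],p[1],0.22],rate=0.2)
env.goto([0.45,0.05,0.3],[180,0,90])
ft=env.grab_frame("top"); fs=env.grab_frame("scene")
a=cv2.resize(ft['image'][120:220,255:375],None,fx=3.3,fy=3.3,interpolation=2)
b=cv2.resize(fs['image'][205:315,170:280],None,fx=3.6,fy=3.6,interpolation=2)
c=np.zeros((400,800,3),np.uint8); c[:a.shape[0],:a.shape[1]]=a; c[:b.shape[0],400:400+b.shape[1]]=b
cv2.imwrite('pics/home2.png',c)
E
```

```text
False
{'t': 29.33, 'p': [0.6726, -0.098, 0.0341], 'w': 13.4, 'ff': 25.0, 'f': [3.0, -13.4, 0.8]}
False
{'t': 29.88, 'p': [0.6725, -0.0978, 0.0342], 'w': 13.1, 'ff': 25.0, 'f': [4.4, -25.7, -1.3]}
{'t': 30.7, 'p': [0.6721, -0.09, 0.0341], 'w': 43.1, 'ff': 0.0, 'f': [0.6, 0.2, 0.4]}
```

View pics/home2.png

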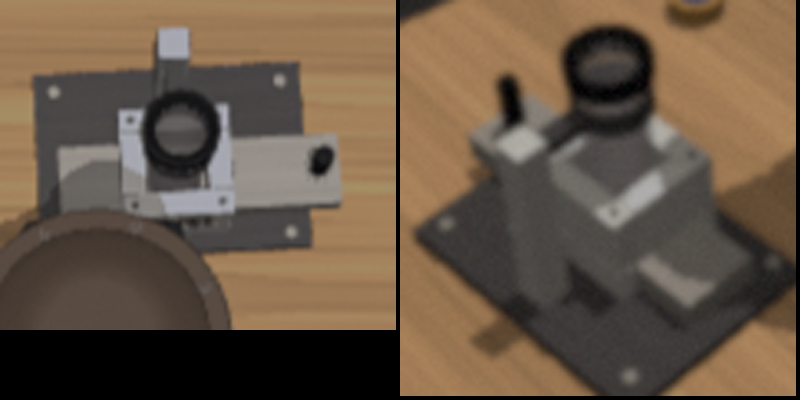

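The shuttle is home: 25 N against the stop with no motion, handle at y ≈ -0.098. That puts the tube axis at about (0.6665, 0.0035). Next I pick the first full-size spacer and check it over the mouth.

```bash
cat >> h.py <<'E'
TUBE=np.array([0.6665,0.0035])
def locate():
    out=[]
    for n,c in (("top",(.003,.0005)),("scene",(-.0054,-.0027))):
        f=env.grab_frame(n)
        for s in env.trace(f,"spacer_1"):
            m=s['mask']; ys,xs=np.nonzero(m)
            if m.sum()>400: continue
            col=f['image'][ys,xs].mean(0)
            if col.max()-col.min()>25: continue
            p=px2w(f,xs.mean(),ys.mean(),.016)[:2]+c
            if not(0.33<p[0]<0.6 and 0.15<p[1]<0.44): continue
            out.append((n,p.round(4),int(m.sum())))
    g=[]
    for n,p,a in out:
        for q in g:
            if np.linalg.norm(q[0][1]-p)<.02: q.append((n,p,a)); break
        else: g.append([(n,p,a)])
    return [(np.mean([q[1] for q in k],0).round(4),[(q[0][0],q[2]) for q in k]) for k in g]
def pick(x,y,z=.012):
    "pinch along x, then along y, and lift; returns both readings in mm"
    pose_goto([x,y,.10],90); env.gripper_to(.6,5); env.move_straight([x,y,z],rate=.12,force_limit=15)
    env.gripper_to(0,5); w1=st()['w']; env.gripper_to(.6)
    env.move_straight([x,y,.045],rate=.15); pose_goto([x,y,.045],0); env.move_straight([x,y,z],rate=.1,force_limit=15)
    env.gripper_to(0,5); w2=st()['w']; env.gripper_to(0,14); env.move_straight([x,y,.22],rate=.2); s=st()
    print('pick',w1,w2,s); return w1,w2
E
python3 - <<'E'
from h import *
for g in locate(): print(g)
w=pick(.5346,.2276)
if min(w)>27:
    pose_goto([*TUBE,.24],0); env.move_straight([*TUBE,.18],rate=.15); env.dwell(.3); print(st())
    ft=env.grab_frame("top"); fs=env.grab_frame("scene")
    a=cv2.resize(ft['image'][110:210,260:360],None,fx=4,fy=4,interpolation=2); b=cv2.resize(fs['image'][180:280,180:280],None,fx=4,fy=4,interpolation=2)
    cv2.imwrite('pics/over.png',np.hstack([a,b]))
E
```

```text
(array([0.4569, 0.364 ]), [('s', 242)])
(array([0.461, 0.231]), [('s', 151)])
(array([0.3873, 0.3006]), [('s', 206)])
(array([0.4895, 0.2927]), [('s', 149)])
(array([0.5348, 0.2275]), [('s', 248)])
pick 30.2 29.6 {'t': 44.02, 'p': [0.5338, 0.2272, 0.2184], 'w': 29.6, 'ff': 14.0, 'f': [-0.6, 0.1, -0.7]}
{'t': 45.89, 'p': [0.6669, 0.0036, 0.181], 'w': 29.2, 'ff': 14.0, 'f': [-0.1, -0.4, -0.2]}
```

View pics/over.png

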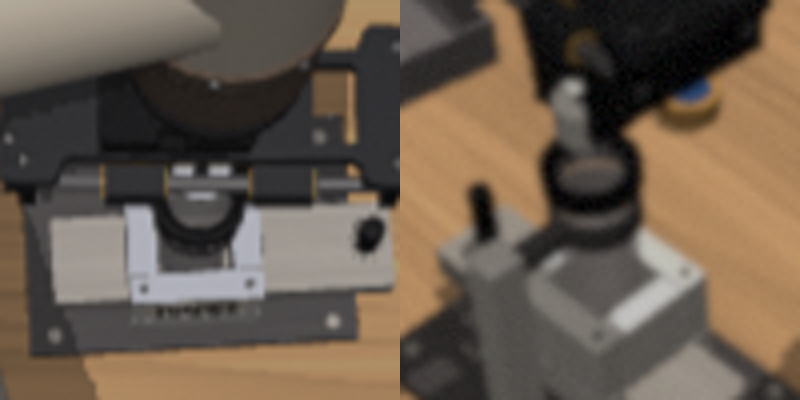

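```bash
python3 - <<'E'
from h import *
fs=env.grab_frame("scene")
for z in (.15,.17,.18,.19): print(z,np.round(w2px(fs,[*TUBE,z]),1))
for d in ((.015,0),(-.015,0),(0,.03),(0,-.03)): print(d,np.round(w2px(fs,[TUBE[0]+d[0],TUBE[1]+d[1],.18]),1))
cv2.imwrite('pics/over2.png',cv2.resize(fs['image'][170:240,190:270],None,fx=9,fy=8,interpolation=cv2.INTER_CUBIC))
E
```

```text
0.15 [227.5 219.8]
0.17 [226.6 212. ]
0.18 [226.1 208. ]
0.19 [225.6 203.9]
(0.015, 0) [219.7 211.7]
(-0.015, 0) [232.4 204.4]
(0, 0.03) [236.2 215.8]
(0, -0.03) [216.4 200.5]
```

View pics/over2.png

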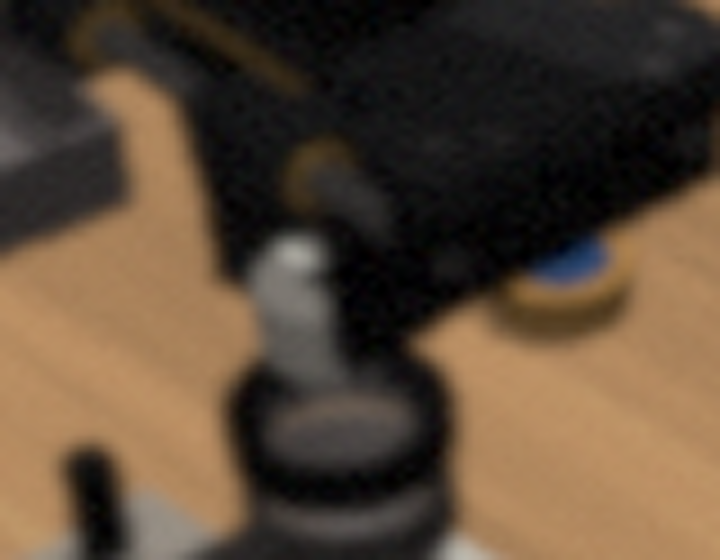

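The crop shows the spacer (left edge ~(255,290), bottom ~(300,385)) between dark fingers, above the collar at centre (340,430). They line up within a couple of mm, so I lower it and release.

```bash
cat >> h.py <<'E'
def drop():
    s0=st(); h=env.move_straight([*TUBE,.1545],rate=.05,force_limit=6); s=st(); print('in',h,s)
    env.gripper_to(.46,5); env.dwell(.4); env.move_straight([*TUBE,.24],rate=.2); print(st())
E
python3 - <<'E'
from h import *
drop()
ft=env.grab_frame("top"); fs=env.grab_frame("scene")
b=cv2.resize(fs['image'][190:300,180:280],None,fx=4,fy=4,interpolation=2); a=cv2.resize(ft['image'][110:220,260:360],None,fx=4,fy=4,interpolation=2)
cv2.imwrite('pics/drop1.png',np.hstack([a,b]))
E
```

```text
in False {'t': 46.7, 'p': [0.6666, 0.0035, 0.1544], 'w': 29.5, 'ff': 14.0, 'f': [0.4, 0.0, -0.4]}
{'t': 48.21, 'p': [0.6662, 0.0036, 0.2399], 'w': 40.4, 'ff': 0.0, 'f': [-0.7, 0.5, -0.7]}
```

View pics/drop1.png

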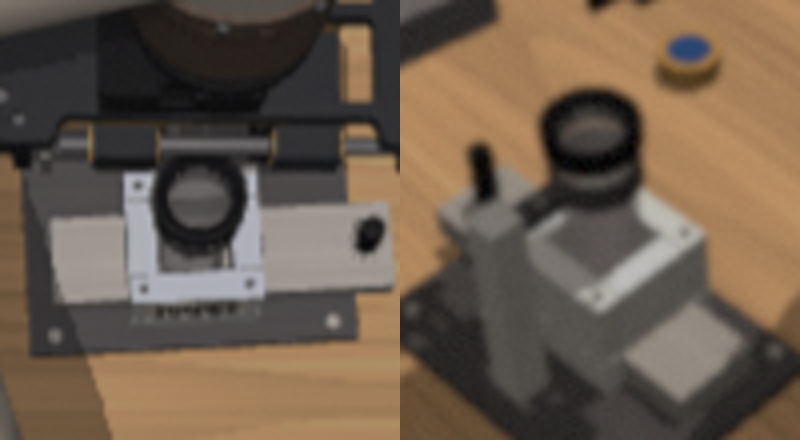

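The mouth (top crop (200,200), scene crop (590,130)) is clear, so the spacer slid down. I continue with the rest, re-locating before each pick.

```bash
sed -i 's/0.33<p\[0\]<0.6 and 0.15<p\[1\]<0.44/0.3<p[0]<0.65 and 0.1<p[1]<0.48/' h.py
cat > loop.py <<'E'
from h import *
import sys
BIN=np.array([.612,-.308])
def cyc(nbin,allow):
    L=locate(); L=[g for g in L if g[1]]; print(L)
    L.sort(key=lambda g:-np.mean([a for n,a in g[1] if n=='s'] or [a*1.4 for n,a in g[1]]))
    if not L: return None
    w=pick(*L[0][0]); s=st()
    if s['ff']<5 or s['w']<20 or max(w)>33: print('GRIP?'); return None
    if min(w)>26.8:
        pose_goto([*TUBE,.24],0); drop(); return 'tube'
    if max(w)<25.5:
        b=BIN+[0,-.02+.04*nbin]; pose_goto([*b,.24],0); env.move_straight([*b,.05],rate=.2,force_limit=10); env.gripper_to(.46,5); env.dwell(.2); env.move_straight([*b,.24],rate=.25); print(st()); return 'bin'
    print('AMBIG'); return None
if __name__=='__main__':
    for k in range(2):
        r=cyc(0,1); print(r)
        if r is None: break
E
python3 loop.py
```

```text
[(array([0.4552, 0.3635]), [('t', 166), ('s', 293)]), (array([0.3876, 0.3013]), [('s', 192)]), (array([0.4877, 0.2913]), [('s', 143)]), (array([0.4608, 0.231 ]), [('s', 144)])]
pick 29.4 29.5 {'t': 57.35, 'p': [0.4546, 0.3629, 0.2185], 'w': 29.8, 'ff': 14.0, 'f': [0.7, -0.0, -0.1]}
in False {'t': 60.75, 'p': [0.6667, 0.0035, 0.1549], 'w': 29.5, 'ff': 14.0, 'f': [0.7, -0.4, -0.6]}
{'t': 62.26, 'p': [0.6661, 0.0036, 0.2399], 'w': 40.0, 'ff': 0.0, 'f': [0.9, -0.4, 0.0]}
tube
[(array([0.387 , 0.3013]), [('t', 186), ('s', 214)]), (array([0.4876, 0.2928]), [('t', 107), ('s', 160)]), (array([0.4612, 0.2315]), [('s', 134)])]
pick 29.8 29.5 {'t': 71.33, 'p': [0.3864, 0.3006, 0.2187], 'w': 29.3, 'ff': 14.0, 'f': [0.1, 0.1, 0.1]}
in False {'t': 74.71, 'p': [0.6667, 0.0035, 0.1549], 'w': 29.3, 'ff': 14.0, 'f': [0.0, -1.1, -0.5]}
{'t': 76.22, 'p': [0.6661, 0.0036, 0.2399], 'w': 40.1, 'ff': 0.0, 'f': [0.1, 0.2, -1.0]}
tube
```

```bash
python3 - <<'E'
from loop import *
for k in range(2):
    r=cyc(k,1); print(r)
    if r!='bin': break
print(locate())
pose_goto([.45,.1,.3],90)
ft=env.grab_frame("top"); cv2.imwrite('pics/mid.png',ft['image']); print(st())
E
```

```text
[(array([0.489 , 0.2932]), [('t', 106), ('s', 145)]), (array([0.4606, 0.2312]), [('s', 140)])]
pick 23.9 23.6 {'t': 85.39, 'p': [0.4883, 0.2927, 0.2185], 'w': 23.2, 'ff': 14.0, 'f': [0.1, 1.1, -0.2]}
{'t': 90.49, 'p': [0.6112, -0.3275, 0.2381], 'w': 40.3, 'ff': 0.0, 'f': [-0.3, -0.4, 0.3]}
bin
[(array([0.4613, 0.2317]), [('t', 96), ('s', 149)])]
pick 23.3 23.2 {'t': 99.95, 'p': [0.4606, 0.2312, 0.2187], 'w': 23.0, 'ff': 14.0, 'f': [0.4, 0.8, -0.5]}
{'t': 104.75, 'p': [0.6111, -0.2875, 0.2382], 'w': 40.0, 'ff': 0.0, 'f': [0.2, 0.3, -0.9]}
bin
[]
{'t': 106.57, 'p': [0.4505, 0.0995, 0.2998], 'w': 39.6, 'ff': 0.0, 'f': [0.5, -0.5, -0.2]}
```

View pics/mid.png

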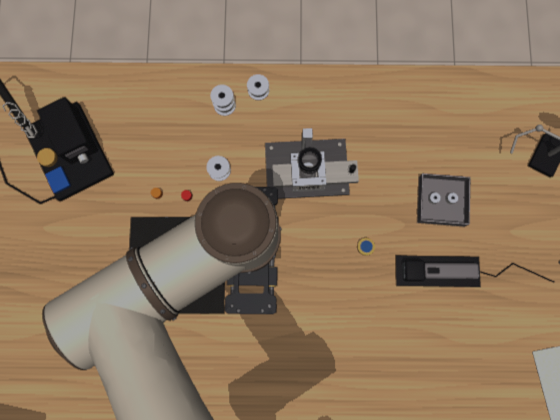

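Both undersize spacers lie in the bin at (435,198) and (453,198), and the mat's visible part is empty. The scanner lies on its pad at (440,271). Now I locate the scanner.

```bash
python3 - <<'E'
from h import *
f=env.grab_frame("top"); c=np.array([.003,.0005])
T=lambda u,v:(385+u/3.636,185+v/3.636)
for n,u,v,z in [("rear",341,313,.028),("junction",147,311,.034),("front",70,312,.03),("body_junc_+x",147,285,.032),("body_junc_-x",147,339,.032),("body_rear_+x",341,287,.032),("body_rear_-x",341,340,.032),
  ("pad",40,258,.004),("pad",342,262,.004),("pad",347,370,.004),("pad",42,366,.004)]:
    print(n,(px2w(f,*T(u,v),z)[:2]+c).round(4))
a=cv2.resize(f['image'][245:300,385:495],(800,400),interpolation=2)
cv2.imwrite('pics/sc2.png',a)
fs=env.grab_frame("scene")
for g in env.search_frame(fs,"scanner")[:2]+env.search_frame(f,"scanner")[:2]: print(g['xyz'],g['score'])
E
```

```text
rear [ 0.4487 -0.3759]
junction [ 0.4484 -0.2565]
front [ 0.4476 -0.2109]
body_junc_+x [ 0.4642 -0.2576]
body_junc_-x [ 0.4317 -0.2564]
body_rear_+x [ 0.4641 -0.3753]
body_rear_-x [ 0.4322 -0.3735]
pad [ 0.4827 -0.1991]
pad [ 0.482  -0.3871]
pad [ 0.4154 -0.3865]
pad [ 0.416  -0.1985]
[0.4616, -0.2666, 0.028] 0.84
[0.695, 0.0235, 0.0315] 0.56
[0.4434, -0.2825, 0.0324] 0.74
```

View pics/sc2.png

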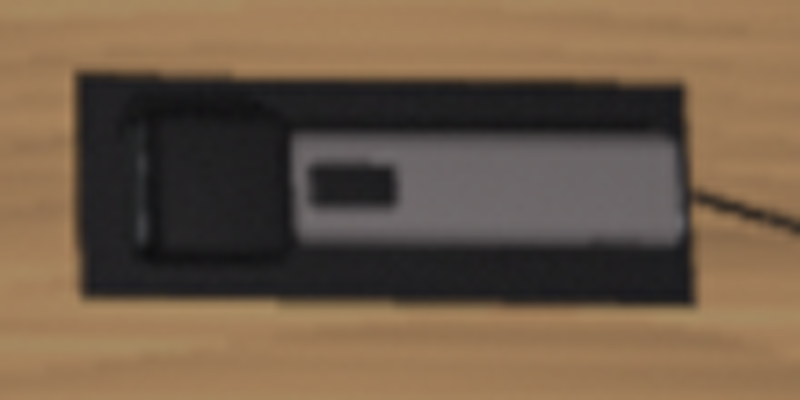

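The scanner is centred near (0.448, -0.294), pointing along +y, on a pad centred at (0.449, -0.293). I'll grip it, lift it and aim it.

```bash
python3 - <<'E'
from h import *
g=[.448,-.2940]; ax=[.4574,-.0093]
for ph in (90,-90):
    a=env.inverse_kinematics([*g,.2],[180,0,ph]); b=env.inverse_kinematics([*ax,.2],[180,0,wyaw(ph-86.5)])
    print(ph,None if a is None else a[5],None if b is None else b[5])
    if a is not None and b is not None and abs(a[5])<165 and abs(b[5])<165: break
else: raise SystemExit
env.goto([*g,.2],[180,0,ph]); env.gripper_to(.65,5); env.move_straight([*g,.009],rate=.12,force_limit=12); print(st())
env.gripper_to(0,8); print(st()); env.gripper_to(0,35); s=st(); print(s)
if 30<s['w']<36:
    env.move_straight([*g,.2],rate=.15); print(st())
    env.goto([*ax,.2],[180,0,wyaw(ph-86.5)]); env.move_straight([*ax,.0405],rate=.12,force_limit=15); env.dwell(.4); print(st())
    ft=env.grab_frame("top"); fs=env.grab_frame("scene"); env.dwell(2.2); print(st(), ph)
    cv2.imwrite('pics/aim.png',np.hstack([cv2.resize(ft['image'][100:300,220:420],(400,400)),cv2.resize(fs['image'][150:300,180:330],(400,400))]))
E
```

```text
90 -164.0755536456189 74.22066901520523
{'t': 111.11, 'p': [0.4485, -0.2942, 0.0096], 'w': 57.1, 'ff': 0.0, 'f': [-0.1, 0.5, -0.5]}
{'t': 111.64, 'p': [0.4479, -0.294, 0.0091], 'w': 34.0, 'ff': 8.0, 'f': [-0.5, 0.4, 1.6]}
{'t': 111.86, 'p': [0.4479, -0.294, 0.0091], 'w': 33.6, 'ff': 35.0, 'f': [-1.4, 0.4, 2.2]}
{'t': 113.28, 'p': [0.4474, -0.2937, 0.1989], 'w': 33.6, 'ff': 35.0, 'f': [0.4, 0.4, -2.9]}
{'t': 118.62, 'p': [0.4575, -0.0093, 0.0407], 'w': 33.7, 'ff': 35.0, 'f': [-1.2, 0.5, -2.8]}
{'t': 120.92, 'p': [0.4574, -0.0093, 0.0405], 'w': 33.7, 'ff': 35.0, 'f': [0.0, -0.3, -2.5]} 90
```

View pics/aim.png

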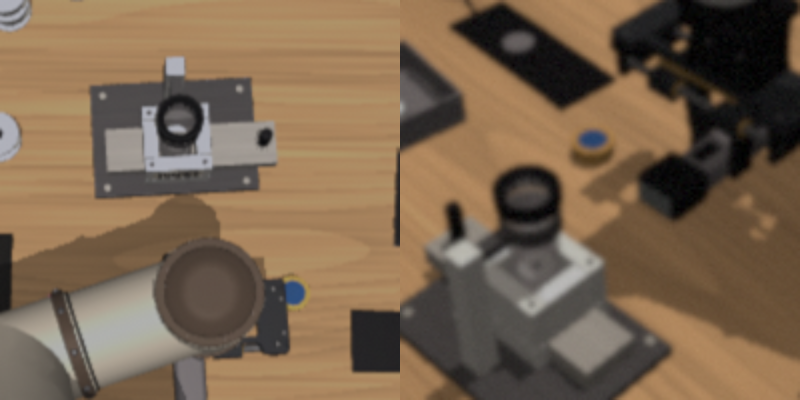

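The picture shows the scanner level in front of the label (head at (680,185) in the scene half), and it was held steady for over 2 s. Now I lay it back and draw the shuttle out.

```bash
python3 - <<'E'
from h import *
ax=[.4574,-.0093]; g=[.449,-.2938]
env.move_straight([*ax,.2],rate=.15); env.goto([*g,.2],[180,0,90]); env.move_straight([*g,.03],rate=.12)
print(env.move_straight([*g,.009],rate=.03,force_limit=8),st()); env.gripper_to(.65,5); env.dwell(.2); env.move_straight([*g,.22],rate=.15); print(st())
psi=np.radians(3.5); ym=np.array([-np.sin(psi),np.cos(psi),0])
h=np.array([.6726,-.0975,.034])
o=pose_goto([h[0],h[1],.22],93.5); env.gripper_to(.5,5); print(env.move_straight(h,rate=.12,force_limit=12))
env.gripper_to(0,6); env.gripper_to(0,30); print(st())
print(env.move_straight(h-ym*.048,rate=.05)); print(st())
print(env.move_straight(h-ym*.066,rate=.03,force_limit=18)); env.dwell(.2); s=st(); print(s)
env.gripper_to(.5,5); p=np.array(env.read_state()['position']); env.move_straight([p[0],p[1],.22],rate=.15)
env.goto([.4,.1,.35],[180,0,90]); print(st())
ft=env.grab_frame("top"); fs=env.grab_frame("scene")
cv2.imwrite('pics/end.png',np.hstack([cv2.resize(ft['image'][110:310,290:490],(400,400)),cv2.resize(fs['image'][140:310,150:320],(400,400))]))
E
```

```text
True {'t': 127.84, 'p': [0.4485, -0.2936, 0.0092], 'w': 33.7, 'ff': 35.0, 'f': [0.2, 0.8, 4.3]}
{'t': 130.32, 'p': [0.4485, -0.2936, 0.219], 'w': 56.7, 'ff': 0.0, 'f': [0.2, 0.5, -0.2]}
False
{'t': 135.83, 'p': [0.6725, -0.0975, 0.0341], 'w': 13.0, 'ff': 30.0, 'f': [-1.3, 0.3, 0.5]}
False
{'t': 136.94, 'p': [0.6756, -0.1463, 0.0341], 'w': 13.2, 'ff': 30.0, 'f': [-0.4, -2.3, 2.1]}
True
{'t': 137.55, 'p': [0.6759, -0.1524, 0.034], 'w': 13.1, 'ff': 30.0, 'f': [1.0, 2.1, 4.3]}
{'t': 141.86, 'p': [0.4002, 0.1, 0.3498], 'w': 43.5, 'ff': 0.0, 'f': [0.0, -0.7, -0.6]}
```

View pics/end.png

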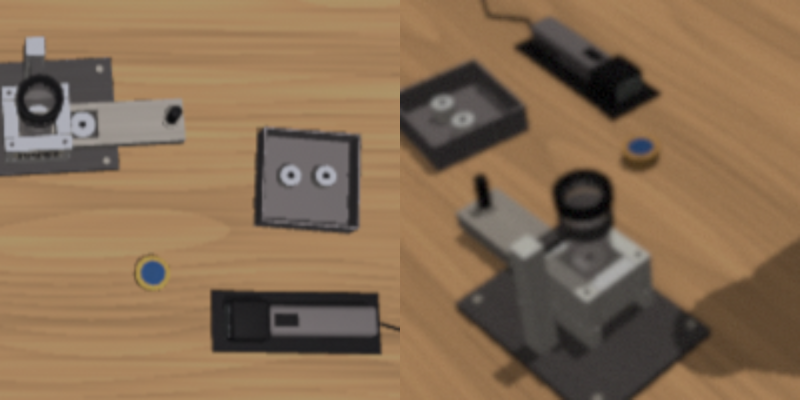

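The picture shows the spacer in the drawn-out pocket (83,125), both rejects in the bin, the scanner along its pad, and the tin where it was. Everything is in place, so I hand in.

```bash
python3 -c "
from h import *
print(locate()); print(env.close_job())"
```

```text
[]
the job is handed in; nothing more can be done
None
```

The job is handed in, with no verdict returned: three full-size spacers are in the magazine (one in the pocket, shuttle drawn about 55 mm to its stop), two undersize ones are in the bin, and the scanner was held about 90 mm from the label for over 2 s and laid back on its pad.

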